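# Put pressure on the gauge at the calibration bench

### The arm

A 6-joint arm with a two-finger parallel gripper is mounted at the origin on the work surface. World frame = base frame: x ahead of the robot, y to its left, z up, the work surface at z = 0. Lengths are in m, angles in rad, forces in N, time in s.
With the tool pointing down it reaches from about 0.3 to 0.875 m from the base axis. Payload 4.2 kg.
Tool frame: the origin (TCP) lies on the centre line of the jaws, within the pads' length; the fingertips stand 11 mm ahead of it and the grasp point (between the pads) lies 8 mm behind it; z points along the fingers, y is the line along which they close (so a half turn about z gives the same grasp; the last joint's range is limited). The gripper opens to 85 mm and grips with 20 to 120 N. Pads are 22 mm wide; open, the fingers measure 114 mm over their backs; the gripper's body (76 mm by 85 mm) begins 54 mm behind the grasp point. The pads swing forward as they close: fully open they stand 13 mm farther back than shut.
Start: joints at [1.283, 0.32, 1.565, -0, 1.257, -0.02], TCP at [0.152, 0.555, 0.242] pointing down, gripper open.
Joint ranges: [-3.11, 3.11], [-0.84, 2.01], [0.21, 2.61], [-1.34, 4.49], [0.05, 2.63], [-2.56, 2.56]. Speed limits (rad/s): [2.57, 2.57, 3.14, 3.14, 3.14, 3.14].

### API

Orientations are given as [roll, pitch, yaw] about the fixed x, y, z axes, in that order (R = Rz(yaw) Ry(pitch) Rx(roll)).
In Python, from plant import arm, optics gives the robot as it stands.
- The arm moves only by the tool step_arm, never from a script. Its argument "plan" is a list of rows, each a list of 4 numbers: the shift along the tool's x, y, z each as a share of 100 mm, from -1 to 1, then the turn about the tool's z as a share of pi rad, from -1 to 1. In form: [[x, y, z, twist], ...]. A call has 1 to 12 rows; each row shifts and turns the commanded pose from where the row before left it, along the tool's axes as they then stand; what a row does not reach is not made up. A row lasts 1/12 s, in which the tool goes at most 41.7 mm and 7.16 degrees, less where a joint would pass 70% of its speed; a pose out of reach is approached as far as the arm can. A call with a number of a shift or a turn outside -1 to 1 is refused whole. A call with a gripper value outside its range is refused whole. "gripper" is the gripper command: -1 is fully open, 1 is shut, values between are in proportion, set as the call begins (left out, the last holds). The fingers move at their own pace and stop on an object; "newtons" is the grip in N (left out, the last holds). Time passes only in rows, so rows that do not move let the fingers close. It gives the time, the measured TCP pose, the force, the opening and the grip force at its end, in the units of the state.
- arm.observe(): the state, without advancing time (a new reading comes with each control period).
- optics.get_image(name): name is "scene" or "top"; returns a dict with "img" (420x560x3 uint8, red, green, blue), "K" (3x3 intrinsics, pixels), "dist_coeffs" ([k1, k2, p1, p2, k3] as OpenCV has them; the pictures are not rectified), "rvec" (rotation vector, rad) and "tvec" (3), from world to camera coordinates, as OpenCV has them. Camera axes: x right, y down, z forward; pixel columns grow to the right and rows downward; lengths in m; the calibration is good to about 2 mm. A picture is of the moment at which its call begins. There is no depth.
- arm.close_job(): hands the job in; it is judged then, once.
The state is a dict: "t": time; "q": joint angles; "dq": joint speeds; "tau": joint torques, N m; "position": TCP position; "orientation": TCP orientation; "force": force on the tool from outside, world axes, zero at the start; "moment": the same for the moment, N m; "width": opening from 0.0 (shut) to 1.0 (fully open); "gripper_force": force on a finger pad.
Only numpy, scipy, OpenCV 4.12 (cv2) and the standard library are available. Lean on these libraries where they do the work, as an engineer would, in place of code of your own. Each camera call takes 0.05 s, during which the arm holds its last target. There are 200 camera calls.

### The job

Put pressure on the gauge under test from the grey control box: push the tall vent knob fully in, then flip the toggle switch right over to on (away from the robot), and then press the broad mushroom pump button right down and keep it down; finish with the robot still holding it down. Do it all by pressing and pushing with the fingertips; do not press the small flush zero button, and leave the nut, the anvil and the two thread gauges on the bench where they are.

Things in the scene. Friction and masses are not known exactly. Their poses are not given: they have to be found in the camera images.
- box: Grey sheet-steel control box fixed to the bench, 180 mm (x) by 320 mm (y) by 85 mm high; origin at the centre of its underside, z up, x across its lid away from the robot, y along its length. Four controls stand on its flat top in one row along y, about 70 mm apart: the toggle always at the +y end, the vent knob, pump button and zero button in any order in the other three places. Two small clear pilot lamps, 13 mm high, stand near the lid's far edge.
- vent (a joint): Push-pull vent valve knob, in metres: 0 out (vent open), 0.010 fully in (vent shut). It starts out (within 2 mm), moves stiffly (about 3.5 N to push) against no spring, and stays where it is left.
- vent_top (a point): Centre of the flat top of the vent knob: a black waisted knob, 28 mm across at the head, standing on a stem clear of its collar; the tallest of the push controls, its top 44 mm above the lid when out and 34 mm when in.
- toggle (a joint): Toggle switch angle in rad: 0 off (bat leaning 0.4 rad from upright towards the robot, box -x), 0.8 fully on (leaning 0.4 rad to box +x). It starts off (within 0.1), moves stiffly (about 2 N at the tip) against no spring, and stays where it is left.
- toggle_tip (a point): Centre of the free end of the chunky black toggle bat: round, 20 mm thick at the end and 14 mm at the root, 42 mm from pivot to tip; the pivot lies 10 mm above the lid. The tip swings in the box's x-z plane; fully off, it lies 16 mm on the box -x side of the pivot and 49 mm above the lid.
- pump (a joint): Pump button travel in metres: 0 up, 0.008 fully down. Momentary: a spring returns it when let go; 2 N to start it, 6 N when fully down.
- pump_top (a point): Centre of the flat top of the pump button: a broad black mushroom head 52 mm across, its top 29 mm above the lid when up.
- zero (a joint): Zero button travel in metres: 0 up, 0.003 down; spring return. Not to be pressed.
- zero_top (a point): Centre of the top of the small zero button: black, 20 mm across, nearly flush in a steel collar 29 mm across, 13 mm above the lid.
- gauge_rig: The gauge under test, fixed on the bench at the box's +y end: a 100 mm green-dialled gauge tilted on a steel port block, up to 135 mm high; origin under the block. Not to be handled; keep clear.
- union_nut: Loose brass hexagon union nut, 40 mm across flats, 26 mm high, lying flat on the bench; origin at the centre of its underside. Bystander.
- anvil: Loose stainless micrometer anvil standing on its 28 mm flange, 42 mm high; origin at the centre of its underside. Bystander.
- plug_gauge: Loose steel thread plug gauge lying along its own x, about 110 mm long and 16 mm thick; origin under its middle. Bystander.
- ring_gauge: Loose steel thread ring gauge, 45 mm across, 14 mm high, lying flat; origin at the centre of its underside. Bystander.

How it is judged:
On the way, in this order (a step that is already met when the one before it is completed fails the run):
1. the vent knob is pushed fully in (value of joint vent above 0.008 m), for 0.2 s.
2. the toggle is flipped over to on (value of joint toggle above 0.65 rad), for 0.2 s.
3. the pump button is held down (value of joint pump above 0.006 m), for 0.3 s.
At the end, for the whole second after the job is handed in: The robot is holding the pump button at least 6 mm of its 8 mm down, the toggle is on (above 0.65 of 0.8 rad), the vent knob is in (at least 8 of 10 mm), the zero button is up (less than 1.5 mm down) and no nut, anvil or thread gauge has moved 20 mm (value of joint pump above 0.006 m and value of joint toggle above 0.65 rad and value of joint vent above 0.008 m and value of joint zero below 0.0015 m and distance of each of union_nut, anvil, plug_gauge, ring_gauge from where it was at the start of the episode below 0.02 m); the arm keeps its last pose, push and grip.
It fails at once if the toggle goes over while the vent is still open (value of joint toggle above 0.45 rad and value of joint vent below 0.005 m).
It fails at once if the pump button is pressed while the vent is open or the switch is off (value of joint pump above 0.004 m and (value of joint vent below 0.005 m or value of joint toggle below 0.4 rad)).
It fails at once if the zero button is pressed (value of joint zero above 0.0015 m).
It fails at once if a nut, anvil or thread gauge is lifted, knocked over or moved (distance of any of union_nut, anvil, plug_gauge, ring_gauge from where it was at the start of the episode above 0.02 m or angle between anvil's own z axis and vertical above 0.5 rad).
It also fails if it takes over 43 s, if anything falls off the work surface, if the arm or the gripper's body presses on something with over 40 N, if the wrist force passes 120 N, or if a joint passes its speed limit or range.

## Working session

There is one attempt and no reset: what is moved stays moved. The work goes in short steps, Python scripts to look and compute and a tool call to move; the robot and the scene stay as the last step left them, time stands still between calls to the robot, and variables do not carry over. Pictures are saved under pics/ and viewed, at most 10 in all, crops included, and the job is handed in when it is done.

Besides the shell and the picture viewer there is one more tool, called after "Request:" by a JSON object that holds its "name" and its "arguments". step_arm: Moves the arm, as the interface text tells. Its arguments: {"type":"object","properties":{"plan":{"type":"array","items":{"type":"array","items":{"type":"number","minimum":-1,"maximum":1}}},"gripper":{"type":"number"},"newtons":{"type":"number"}},"required":["plan"]}

```bash
mkdir -p pics; cat > h.py <<'E'
import cv2, numpy as np
from plant import arm, optics
def grab(n,f):
    d=optics.get_image(n); cv2.imwrite(f,cv2.cvtColor(d['img'],cv2.COLOR_RGB2BGR))
    np.savez(f'{n}.npz',**{k:np.array(v) for k,v in d.items()}); return d
def world(n,uv,z):
    d=np.load(f'{n}.npz'); R=cv2.Rodrigues(d['rvec'])[0]; t=d['tvec'].ravel()
    p=cv2.undistortPoints(np.array([[uv]],float),d['K'],d['dist_coeffs']).ravel()
    r=R.T@np.array([p[0],p[1],1]); c=-R.T@t
    return c+r*(z-c[2])/r[2]
def pix(n,X):
    d=np.load(f'{n}.npz'); return cv2.projectPoints(np.array(X,float).reshape(-1,1,3),d['rvec'],d['tvec'],d['K'],d['dist_coeffs'])[0].reshape(-1,2)
E
python3 - <<'E'
from h import *
for n in('scene','top'):
    d=grab(n,f'pics/{n}0.png'); print(n,d['K'][0],(-cv2.Rodrigues(np.array(d['rvec']))[0].T@np.array(d['tvec']).ravel()))
a=cv2.imread('pics/top0.png'); cv2.imwrite('pics/top0b.png',cv2.resize(a,(800,600),interpolation=cv2.INTER_CUBIC))
a=cv2.imread('pics/scene0.png'); cv2.imwrite('pics/scene0b.png',cv2.resize(a,(800,600),interpolation=cv2.INTER_CUBIC))
print(arm.observe())
E
```

```text
scene [422.63577989   0.         273.7495001 ] [ 1.31135712 -0.08703135  0.75337526]
top [447.25957683   0.         286.7395482 ] [0.3177934  0.06319613 0.99658039]
{'t': 0.1, 'q': array([ 1.28300208e+00,  3.20201499e-01,  1.56555615e+00, -5.33908670e-06,
        1.25739604e+00, -1.99898228e-02]), 'dq': array([-1.59751507e-03, -9.66522849e-05, -4.22268419e-03, -1.03971328e-03,
       -4.75294293e-04,  1.23959983e-03]), 'tau': array([ 1.23055725e-03, -4.16410732e+01, -2.34705573e+01,  1.52768630e-04,
        4.83994882e-03, -1.23286418e-05]), 'position': array([0.15203212, 0.55411148, 0.24158187]), 'orientation': array([-3.14003183e+00, -2.61272875e-05,  2.87378986e+00]), 'force': array([ 0.13752076, -0.36381986, -0.13924184]), 'moment': array([-0.00111361,  0.05991538, -0.02073866]), 'gripper_force': 0.0, 'width': 1.0018700330902552}
```

View pics/top0b.png

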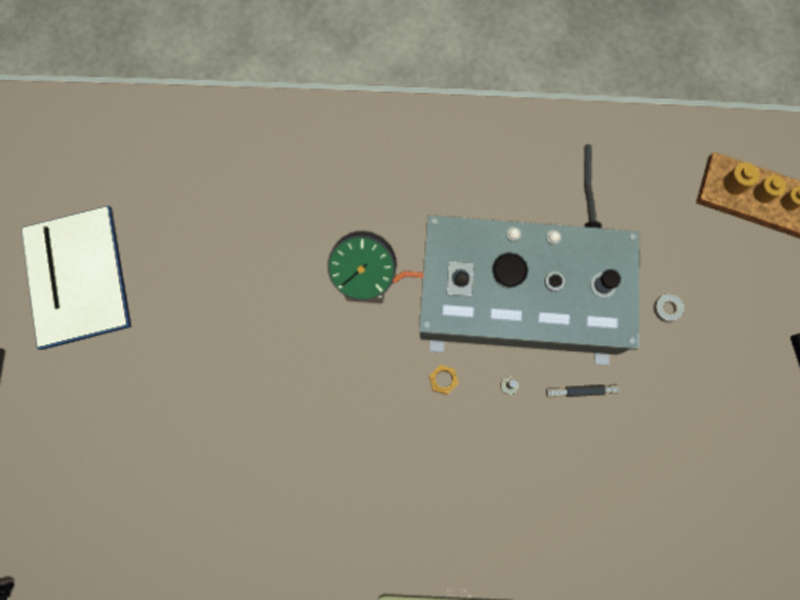

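View pics/scene0b.png

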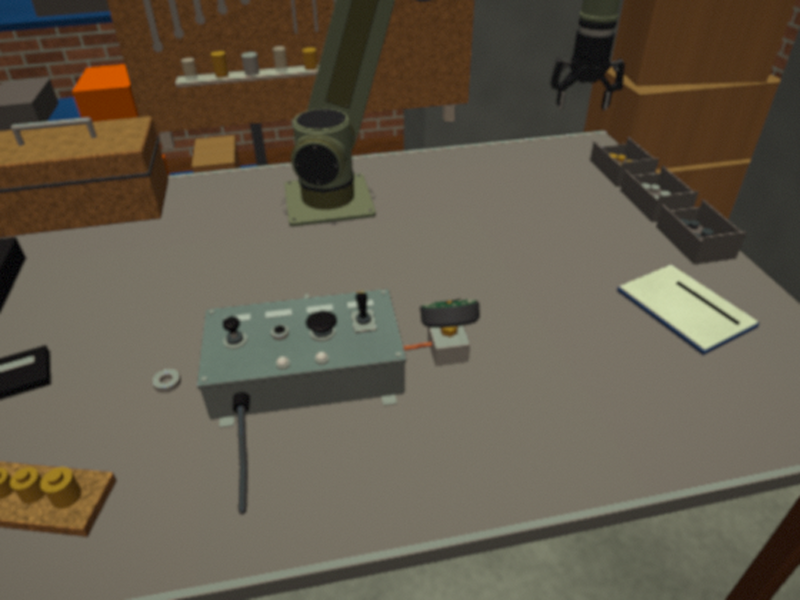

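The top view (800 px copy) shows, left to right: toggle tip (461,278), pump (510,270), zero (555,281) and vent (610,279). The lid's screws are at (434,222), (632,238), (632,341) and (427,325). The nut, anvil and plug gauge lie on the robot's side of the box.

```bash
python3 - <<'E'
from h import *
s=.7
for k,uv,z in [('tog',(461,278),.134),('pump',(510,270),.114),('zero',(555,281),.098),('vent',(610,279),.129),('s1',(434,222),.085),('s2',(632,238),.085),('s3',(632,341),.085),('s4',(427,325),.085),('nut',(444,380),.026),('anvil',(511,385),.04),('plug',(583,391),.01),('gauge',(362,268),.1)]:
    print(k,world('top',(uv[0]*s,uv[1]*s),z).round(4))
a=cv2.imread('pics/top0.png')[140:255,285:455]; cv2.imwrite('pics/crop.png',cv2.resize(a,None,fx=4.7,fy=4.7,interpolation=cv2.INTER_CUBIC))
b=cv2.imread('pics/scene0.png')[190:290,135:290]; cv2.imwrite('pics/crop2.png',cv2.resize(b,None,fx=5,fy=5,interpolation=cv2.INTER_CUBIC))
E
```

```text
tog [0.5483 0.0033 0.134 ]
pump [ 0.5688 -0.0679  0.114 ]
zero [ 0.5598 -0.136   0.098 ]
vent [ 0.558  -0.2069  0.129 ]
s1 [0.6465 0.043  0.085 ]
s2 [ 0.6355 -0.2552  0.085 ]
s3 [ 0.4787 -0.2509  0.085 ]
s4 [0.4887 0.0471 0.085 ]
nut [0.4161 0.0168 0.026 ]
anvil [ 0.4118 -0.0829  0.04  ]
plug [ 0.4104 -0.1988  0.01  ]
gauge [0.5658 0.1453 0.1   ]
```

View pics/crop.png

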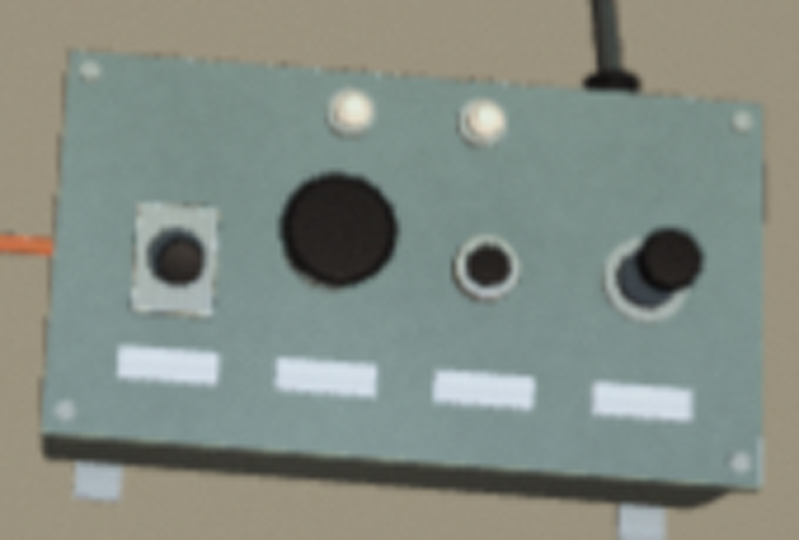

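View pics/crop2.png

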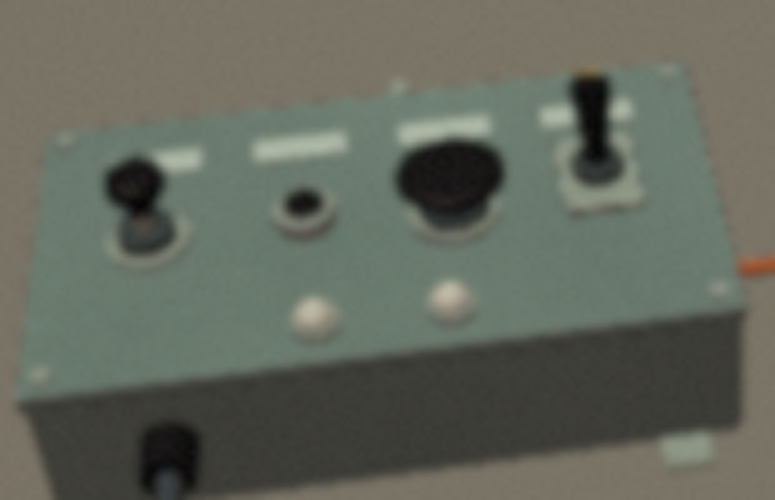

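The crop shows the toggle tip at (178,257), pump (340,230), zero (487,266) and vent head (669,260). In the scene view the vent stands proud on its stem and the bat leans towards the robot.

Request:
{"name": "step_arm", "arguments": {"plan": [[0,0,0,-0.037],[0,0,0,-0.0375],[0,0,0,0],[0,0,0,0]], "gripper": 1}}

```text
t: 0.43
position: [0.1521, 0.5543, 0.242]
orientation: [-3.141, -0.0, 3.105]
force: [-0.1, 0.4, -0.0]
width: 0.454
gripper_force: 0.0
```

```bash
cat >> h.py <<'E'
from scipy.spatial.transform import Rotation as Ro
def delta(target):
    o=arm.observe(); R=Ro.from_euler('xyz',o['orientation']).as_matrix()
    return (R.T@(np.array(target)-o['position'])*10).round(3), o['position'].round(4), o['orientation'].round(4)
E
python3 - <<'E'
from h import *
w=lambda u,v,z: world('top',(285+u/4.7,140+v/4.7),z)
for k,u,v,z in [('tog',178,257,.134),('plate',175,258,.086),('pump',340,230,.114),('zero',487,266,.098),('vent',669,260,.129),('ventcollar',648,277,.087)]: print(k,w(u,v,z).round(4))
c=[w(u,v,.085) for u,v in [(70,50),(762,102),(760,487),(45,435)]]; print(np.round(c,4),np.mean(c,0))
s=lambda u,v,z: world('scene',(135+u/5,190+v/5),z)
for k,u,v,z in [('tog',590,85,.134),('pump',450,173,.114),('zero',303,205,.098),('vent',134,183,.129)]: print(k,s(u,v,z).round(4))
print(delta(w(669,260,.2)))
E
```

```text
tog [0.5482 0.0029 0.134 ]
plate [0.5605 0.0009 0.086 ]
pump [ 0.5689 -0.0686  0.114 ]
zero [ 0.56   -0.1363  0.098 ]
vent [ 0.558  -0.2076  0.129 ]
ventcollar [ 0.5613 -0.211   0.087 ]
[[ 0.6569  0.0518  0.085 ]
 [ 0.6471 -0.2658  0.085 ]
 [ 0.4688 -0.2596  0.085 ]
 [ 0.4777  0.0556  0.085 ]] [ 0.56262796 -0.10451544  0.085     ]
tog [0.5543 0.0036 0.134 ]
pump [ 0.5789 -0.0661  0.114 ]
zero [ 0.5683 -0.1344  0.098 ]
vent [ 0.5727 -0.2056  0.129 ]
(array([-4.132, -7.25 ,  0.424]), array([0.1521, 0.5543, 0.242 ]), array([-3.1409e+00, -2.0000e-04,  3.1048e+00]))
```

Request:
{"name": "step_arm", "arguments": {"plan": [[-0.198,-0.339,0,0],[-0.198,-0.339,0,0],[-0.198,-0.339,0,0],[-0.198,-0.339,0,0],[-0.198,-0.339,0,0],[-0.198,-0.339,0,0],[-0.198,-0.339,0,0],[-0.198,-0.339,0,0],[-0.198,-0.339,0,0],[-0.198,-0.339,0,0],[-0.198,-0.339,0,0]]}}

```text
t: 1.35
position: [0.3576, 0.1727, 0.2425]
orientation: [3.141, 0.001, 3.105]
force: [0.8, 0.2, -0.2]
width: 0.002
gripper_force: 0.0
```

Request:
{"name": "step_arm", "arguments": {"plan": [[-0.198,-0.339,0,0],[-0.198,-0.339,0,0],[-0.198,-0.339,0,0],[-0.198,-0.339,0,0],[-0.198,-0.339,0,0],[-0.198,-0.339,0,0],[-0.198,-0.339,0,0],[-0.198,-0.339,0,0],[-0.198,-0.339,0,0],[-0.198,-0.339,0,0],[-0.198,-0.339,0,0],[0,0,0,0]]}}

```text
t: 2.35
position: [0.565, -0.2115, 0.2411]
orientation: [-3.138, 0.002, 3.101]
force: [-0.7, 0.4, -0.4]
width: 0.002
gripper_force: 0.0
```

```bash
python3 - <<'E'
from h import *
print(delta((.560,-.2075,.155)),arm.observe()['width'])
E
```

```text
(array([0.054, 0.041, 0.861]), array([ 0.565 , -0.2115,  0.2411]), array([-3.1384e+00,  2.0000e-03,  3.1008e+00])) 0.001989271150300098
```

Request:
{"name": "step_arm", "arguments": {"plan": [[0.04,0.04,0.28,0],[0,0,0.28,0],[0,0,0.27,0],[0,0,0,0],[0,0,0,0],[0,0,0,0]]}}

```text
t: 2.85
position: [0.5594, -0.2015, 0.1608]
orientation: [-3.141, 0.002, 3.107]
force: [0.3, 0.4, 1.0]
width: -0.004
gripper_force: 0.0
```

```bash
python3 - <<'E'
from h import *
print(delta((.560,-.2075,.140)))
d=grab('scene','pics/s1.png')
b=cv2.imread('pics/s1.png')[150:290,100:290]; cv2.imwrite('pics/s1c.png',cv2.resize(b,None,fx=4,fy=4,interpolation=cv2.INTER_CUBIC))
E
```

```text
(array([-0.008, -0.059,  0.208]), array([ 0.5594, -0.2015,  0.1608]), array([-3.1409e+00,  2.2000e-03,  3.1071e+00]))
```

View pics/s1c.png

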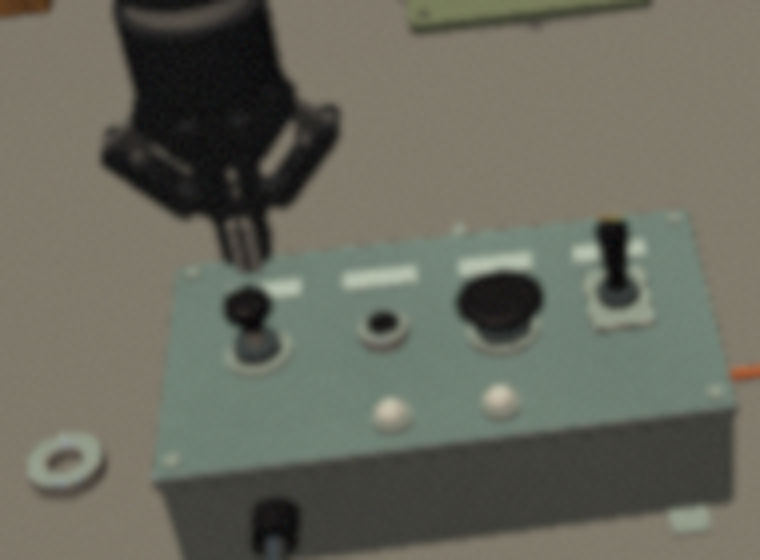

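The fingertips, at about (245,265) in the crop, are right above the vent head at (248,305), so I'll press.

Request:
{"name": "step_arm", "arguments": {"plan": [[0,-0.05,0.1,0],[0,0,0.07,0],[0,0,0.04,0],[0,0,0.03,0],[0,0,0,0]]}}

```text
t: 3.32
position: [0.5581, -0.2065, 0.1348]
orientation: [3.141, -0.001, 3.108]
force: [-0.1, 1.2, 0.6]
width: -0.0
gripper_force: 0.0
```

Request:
{"name": "step_arm", "arguments": {"plan": [[0,0,0.03,0],[0,0,0.02,0],[0,0,0.02,0],[0,0,0,0],[0,0,0,0]]}}

```text
t: 3.73
position: [0.5584, -0.2065, 0.13]
orientation: [-3.141, 0.001, 3.108]
force: [-3.6, 0.8, 10.5]
width: -0.001
gripper_force: 5.3
```

Request:
{"name": "step_arm", "arguments": {"plan": [[0,0,0.02,0],[0,0,0.02,0],[0,0,0,0],[0,0,0,0],[0,0,0,0]]}}

```text
t: 4.15
position: [0.5585, -0.2065, 0.1298]
orientation: [-3.14, 0.003, 3.108]
force: [-9.2, 2.4, 29.3]
width: 0.002
gripper_force: 14.9
```

Request:
{"name": "step_arm", "arguments": {"plan": [[0,0,-0.2,0],[0,0,-0.3,0],[0,0,-0.25,0],[0.084,0.345,0,0],[0.084,0.345,0,0],[0.084,0.345,0,0],[0.084,0.345,0,0],[0.084,0.345,0,0],[0.084,0.345,0,0],[0,0,0,0],[0,0,0,0],[0,0,0,0]]}}

```text
t: 5.15
position: [0.5151, 0.002, 0.1992]
orientation: [-3.141, 0.0, 3.109]
force: [1.0, -0.5, -0.3]
width: -0.001
gripper_force: 0.0
```

```bash
python3 - <<'E'
from h import *
print(delta((.512,.002,.129)))
d=grab('scene','pics/s2.png')
b=cv2.imread('pics/s2.png')[150:290,120:310]; cv2.imwrite('pics/s2c.png',cv2.resize(b,None,fx=4,fy=4,interpolation=cv2.INTER_CUBIC))
E
```

```text
(array([ 0.031, -0.001,  0.702]), array([0.5151, 0.002 , 0.1992]), array([-3.1412e+00,  3.0000e-04,  3.1086e+00]))
```

View pics/s2c.png

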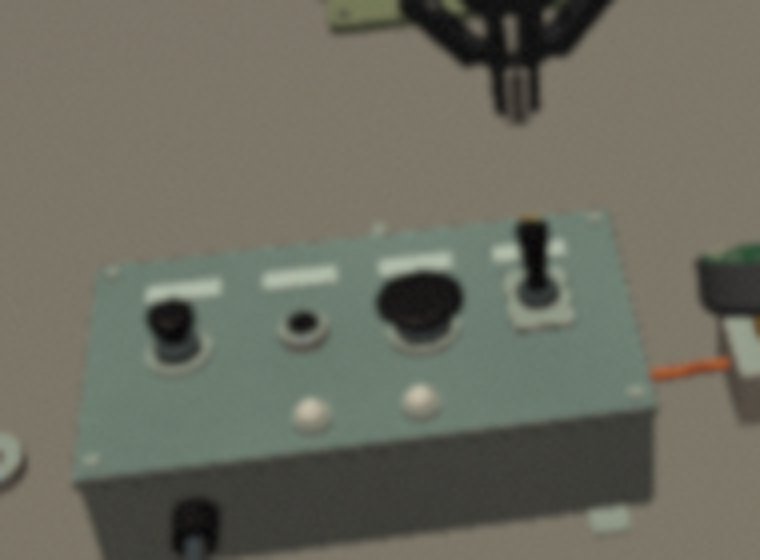

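The vent is now visibly lower at (172,320). The fingers are at (517,120), lined up behind the toggle bat, so I'll descend behind it.

Request:
{"name": "step_arm", "arguments": {"plan": [[0.04,0,0.2,0],[0,0,0.2,0],[0,0,0.15,0],[0,0,0.15,0],[0,0,0,0],[0,0,0,0],[0,0,0,0]]}}

```text
t: 5.78
position: [0.5118, 0.0015, 0.13]
orientation: [3.142, 0.001, 3.106]
force: [0.5, 0.5, -0.4]
width: 0.003
gripper_force: 0.0
```

Request:
{"name": "step_arm", "arguments": {"plan": [[-0.08,0,0,0],[-0.08,0,0,0],[-0.06,0,0,0],[-0.05,0,0,0],[0,0,0,0]]}}

```text
t: 6.2
position: [0.5393, 0.0014, 0.1295]
orientation: [3.141, 0.001, 3.108]
force: [-0.1, 0.4, -0.2]
width: -0.002
gripper_force: 0.0
```

Request:
{"name": "step_arm", "arguments": {"plan": [[-0.04,0,0,0],[-0.04,0,0,0],[-0.03,0,0,0],[-0.02,0,0,0],[0,0,0,0],[0,0,0,0]]}}

```text
t: 6.7
position: [0.5515, 0.001, 0.1293]
orientation: [3.141, 0.001, 3.108]
force: [-0.9, 0.7, 0.7]
width: -0.003
gripper_force: 0.6
```

Request:
{"name": "step_arm", "arguments": {"plan": [[-0.02,0,0,0],[-0.02,0,0,0],[-0.02,0,0,0],[0,0,0,0],[0,0,0,0]]}}

```text
t: 7.12
position: [0.5527, 0.0009, 0.1291]
orientation: [3.141, -0.01, 3.108]
force: [-11.6, 1.2, 8.7]
width: -0.0
gripper_force: 6.9
```

Request:
{"name": "step_arm", "arguments": {"plan": [[-0.03,0,0,0],[0,0,0,0],[0,0,0,0],[0,0,0,0]]}}

```text
t: 7.45
position: [0.5531, 0.0009, 0.129]
orientation: [3.141, -0.016, 3.108]
force: [-17.6, 1.5, 14.4]
width: -0.0
gripper_force: 10.4
```

Request:
{"name": "step_arm", "arguments": {"plan": [[0.15,0,0,0],[0.2,0,0,0],[0,0,-0.3,0],[0,0,-0.3,0],[-0.2,-0.34,0,0],[-0.2,-0.34,0,0],[0,0,0,0],[0,0,0,0],[0,0,0,0]]}}

```text
t: 8.2
position: [0.5624, -0.0674, 0.1888]
orientation: [3.141, -0.001, 3.107]
force: [-0.5, 0.0, 0.7]
width: 0.001
gripper_force: 0.0
```

```bash
python3 - <<'E'
from h import *
print(delta((.571,-.068,.130)))
d=grab('scene','pics/s3.png')
b=cv2.imread('pics/s3.png')[150:290,120:310]; cv2.imwrite('pics/s3c.png',cv2.resize(b,None,fx=4,fy=4,interpolation=cv2.INTER_CUBIC))
E
```

```text
(array([-0.086, -0.003,  0.588]), array([ 0.5624, -0.0674,  0.1888]), array([ 3.1410e+00, -6.0000e-04,  3.1071e+00]))
```

View pics/s3c.png

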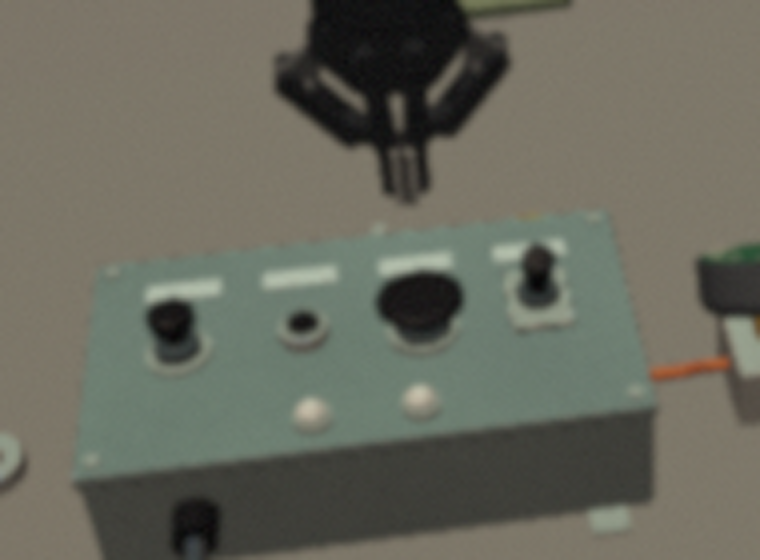

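The bat at (537,265) now leans towards the camera, so the switch is on, and the fingers are above the pump. I'll press the pump next.

Request:
{"name": "step_arm", "arguments": {"plan": [[-0.08,0,0.25,0],[0,0,0.2,0],[0,0,0.1,0],[0,0,0.06,0],[0,0,0.04,0],[0,0,0.03,0],[0,0,0.03,0],[0,0,0,0],[0,0,0,0]]}}

```text
t: 9.0
position: [0.5706, -0.0674, 0.1191]
orientation: [3.141, 0.001, 3.108]
force: [-2.4, 3.2, 5.7]
width: 0.003
gripper_force: 2.3
```

Request:
{"name": "step_arm", "arguments": {"plan": [[0,0,0.02,0],[0,0,0.02,0],[0,0,0.01,0],[0,0,0,0],[0,0,0,0],[0,0,0,0],[0,0,0,0],[0,0,0,0],[0,0,0,0]]}}

```text
t: 9.75
position: [0.571, -0.0676, 0.1169]
orientation: [3.141, 0.003, 3.108]
force: [-7.1, 2.9, 20.1]
width: -0.001
gripper_force: 9.9
```

```bash
python3 - <<'E'
from h import *
o=arm.observe(); print(o['position'],o['force']); print(arm.close_job())
E
```

```text
[ 0.57099857 -0.06758569  0.11686204] [-7.0621215   2.92384846 20.10288734]
the job is handed in; nothing more can be done
None
```

I pushed the vent knob in, flipped the toggle to on, and handed the job in with the arm still holding the pump button at its stop with about 20 N; I wasn't shown the judge's verdict.

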